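# Drift a strap into line and bolt it

### The arm

A 7-joint arm with a two-finger parallel gripper is mounted at the origin on the work surface; the furniture and walls round the work are solid. World frame = base frame: x ahead of the robot, y to its left, z up, the work surface at z = 0. Lengths are in m, angles in rad, forces in N, time in s.
With the tool pointing down it reaches from about 0.375 to 0.925 m from the base axis. Payload 3.1 kg.
Tool frame: the origin (TCP) lies at the centre of the arm's flange, where the gripper is bolted on; the fingertips stand 173 mm ahead of it and the grasp point (between the pads) lies hold_point_z ahead of it (hold_point_z is the distance from the TCP to the grasp point, in m); z points along the fingers, y is the line along which they close (so a half turn about z gives the same grasp; the last joint's range is limited). The gripper opens to 85 mm and grips with 20 to 120 N. Pads are 22 mm wide; open, the fingers measure 114 mm over their backs; the gripper's body (76 mm by 85 mm) begins 54 mm behind the grasp point. The pads swing forward as they close: fully open they stand 13 mm farther back than shut.
Start: joints at [-1.437, 0.383, 0.044, 1.598, -0.018, 1.161, -0.05], TCP at [0.149, 0.633, 0.405] pointing down, gripper open.
Joint ranges: [-2.61, 2.61], [-0.41, 2.15], [-1.48, 1.57], [0, 2.5], [-1.57, 4.71], [0.05, 1.97], [-2.85, 2.85]. Speed limits (rad/s): [2.79, 2.79, 3.14, 3.14, 3.14, 3.14, 3.14].

### API

Orientations are given as a unit quaternion [w, x, y, z].
In Python, from rig import read_state, capture, job_done, hold_point_z gives the robot as it stands.
- The arm moves only by the tool jog_arm, never from a script. Its argument "series" is a list of rows, each an object with "linear": the shift along the tool's x, y, z as a fraction of full scale, a list of three; "angular": the turn, a rotation vector about the tool's x, y, z as a fraction of full scale, a list of three; "claw": the gripper command: -1 is fully open, 1 is shut, values between are in proportion. In form: [{"linear": [dx, dy, dz], "angular": [wx, wy, wz], "claw": claw}, ...]. A call has 1 to 8 rows; each row shifts and turns the commanded pose from where the row before left it, along the tool's axes as they then stand; what a row does not reach is not made up. Full scale, the value 1, is 0.05 m for a shift and pi rad for a turn. A row lasts 1/8 s, in which the tool goes at most 62.5 mm and 10.7 degrees, less where a joint would pass 70% of its speed; a pose out of reach is approached as far as the arm can. A call with a number of a shift or a turn outside -1 to 1 is refused whole. A call with a gripper value outside its range is refused whole. The fingers move at their own pace and stop on an object; the grip force is fixed at half the most. Time passes only in rows, so rows that do not move let the fingers close. It gives the time, the measured TCP pose, the force, the opening and the grip force at its end, in the units of the state.
- read_state(): the state, without advancing time (a new reading comes with each control period).
- capture(name): name is "scene" or "side" or "wrist"; returns a dict with "img" (480x640x3 uint8, blue, green, red), "fx", "fy", "cx", "cy" (pixels), "R" (3x3) and "t" (3): a world point X has camera coordinates R X + t. Camera axes: x right, y down, z forward; pixel columns grow to the right and rows downward; lengths in m; the calibration is good to about 2 mm. A picture is of the moment at which its call begins. There is no depth.
- job_done(): hands the job in; it is judged then, once.
The state is a dict: "time": time; "joint_pos": joint angles; "dq": joint speeds; "tau": joint torques, N m; "tcp_pos": TCP position; "orientation": TCP orientation; "force": force on the tool from outside, world axes, zero at the start; "torque": the same for the moment, N m; "gripper_width": opening from 0.0 (shut) to 1.0 (fully open); "grasp_force": force on a finger pad.
Only numpy, scipy, OpenCV 4.12 (cv2) and the standard library are available. Lean on these libraries where they do the work, as an engineer would, in place of code of your own. Each camera call takes 0.05 s, during which the arm holds its last target. There are 200 camera calls.

### The job

The steel strap on the bench fixture has swung out of line, so its holes no longer match those of the plate under it. Take the tapered round-headed pin from the wooden block and drive it straight down through the end holes until its collar sits on the strap, letting the taper pull the strap into line (do not shove the strap over by hand). Then put the hexagon-headed bolt fully home through the middle holes and leave both standing in their holes.

Things in the scene. Friction and masses are not known exactly. Their poses are not given: they have to be found in the camera images.
- base_end_hole (a point): Centre of the end hole of the fixed dark base plate, at its upper face (z = 78 mm, where the strap lies on it). Through hole 23 mm wide; plate 12 mm thick, 90 x 250 mm, over 60 mm free below. z axis up; y axis along the plate from the strap's pivot to this hole, which lies 80 mm beyond the middle hole and 180 mm from the pivot.
- base_mid_hole (a point): Centre of the middle hole of the base plate, at its upper face (z = 78 mm): through hole 22.5 mm wide, 100 mm along +y from the strap's pivot. Axes as at the end hole.
- strap_end_hole (a point): Centre of the strap's end hole (farthest from the pivot nut), at the strap's upper face, z = 88 mm; 23 mm wide, through. The strap is a bright steel bar 60 x 220 x 10 mm, flat on the base plate, turning stiffly about a pivot bolt (2 N here moves it; it stays where put). At the start this hole lies 6 to 11 mm to the plate's -x side of the plate's end hole.
- strap_mid_hole (a point): Centre of the strap's middle hole, at the strap's upper face (z = 88 mm): through hole 22.5 mm wide, 100 mm from the pivot.
- strap (a joint): Turn of the strap about its pivot, rad; 0 when its holes are in line with the base plate's, about 0.035 to 0.06 at the start (positive: the end hole lies toward the plate's -x side).
- drift_mid (a point): Half-way up the bright tapered drift, on its axis (65 mm above tip, below top). Upright in the wooden block, hung by its collar. From the top: round head 24 mm wide, 44 tall; collar 36 wide, 6 thick, underside 15 mm above this point; shank 21 wide, 30 long; taper 50 long down to a 7 mm flat tip. 0.25 kg. Lift 82 mm to clear the block.
- bolt_mid (a point): Half-way up the dark hexagon-headed bolt, on its axis (42.5 mm above lower end, below top). Upright in the block's other hole (which one varies), hung by its flange. Hexagon head 28 mm across flats (one pair faces the block's +-x), 30 tall; flange 36 wide, 5 thick, underside 7.5 mm above this point; shank 18 wide, its last 12 mm tapering to 10. 0.2 kg. Lift 52 mm to clear the block.
- block: Fixed drilled wooden block that holds the drift and the bolt upright, 75 x 155 x 88 mm high; origin at the centre of its underside, y axis along the row of its two holes, which lie 37.5 mm to either side of the middle, z up.
Not all that is in view belongs to the job. Leave any green or purple look-alike of the part that bears bolt_mid alone.

How it is judged:
On the way, in this order (a step that is already met when the one before it is completed fails the run):
1. the drift's thin end has entered the base plate's end hole while the strap is still out of line (value of joint strap above 0.02 rad and z of drift_mid in the frame of base_end_hole below 0.062 m and horizontal distance between drift_mid and base_end_hole below 0.014 m), for 0.06 s.
2. the drift is home on the strap and has pulled the strap into line (value of joint strap between -0.018 and 0.018 rad and z of drift_mid in the frame of strap_end_hole below -0.011 m and horizontal distance between drift_mid and base_end_hole below 0.004 m), for 0.1 s.
3. the bolt is home in the middle holes (z of bolt_mid in the frame of strap_mid_hole below -0.0035 m and horizontal distance between bolt_mid and base_mid_hole below 0.005 m), for 0.1 s.
At the end, for the whole second after the job is handed in: Both stand upright (0.08 rad), released: the drift in the end holes, its axis within 4 mm of the base plate's hole; the bolt in the middle holes, within 5 mm; collar and flange within 4 mm of the strap; the strap in line to 0.018 rad (all of step 2 and all of step 3 and angle between each of drift_mid, bolt_mid's own z axis and vertical below 0.08 rad); the robot touches nothing.
It also fails if it takes over 58 s, if anything falls off the work surface, if the arm or the gripper's body presses on something with over 40 N, if the wrist force passes 120 N, or if a joint passes its speed limit or range.

## Working session

There is one attempt and no reset: what is moved stays moved. The work goes in short steps, Python scripts to look and compute and a tool call to move; the robot and the scene stay as the last step left them, time stands still between calls to the robot, and variables do not carry over. Pictures are saved under pics/ and viewed, at most 10 in all, crops included, and the job is handed in when it is done.

Besides the shell and the picture viewer there is one more tool, called after "Request:" as name([rows], argument=value, ...), one row to a line, values as JSON. jog_arm: Moves the arm, as the interface text tells. Its arguments: {"type":"object","properties":{"series":{"type":"array","items":{"type":"object","properties":{"linear":{"type":"array","items":{"type":"number","minimum":-1,"maximum":1}},"angular":{"type":"array","items":{"type":"number","minimum":-1,"maximum":1}},"claw":{"type":"number"}}}}},"required":["series"]}

```bash
mkdir -p pics; ls; python3 - <<'E'
from rig import *
import cv2,numpy as np
s=read_state();print(s,hold_point_z)
for n in("scene","side"):
    c=capture(n);cv2.imwrite(f"pics/{n}0.png",c["img"]);print(n,c["fx"],c["cx"],c["cy"],c["R"],c["t"])
E
```

```text
pics
{'time': 0.0, 'joint_pos': array([-1.43680064,  0.38383858,  0.04385589,  1.59960339, -0.0179457 ,
        1.16119048, -0.04990866]), 'dq': array([-0.00020179, -0.00068556,  0.00072031, -0.0008238 ,  0.00186186,
       -0.0014127 ,  0.00055131]), 'tau': array([ 2.74521193e-05, -4.33455670e+01,  1.02456149e+00, -2.49512565e+01,
        1.05372642e-02,  1.11931970e-02, -1.70649491e-05]), 'tcp_pos': array([0.14919606, 0.63213586, 0.40327095]), 'orientation': array([-9.88940799e-05,  1.15622552e-01,  9.93292341e-01, -1.31981756e-03]), 'force': array([ 0.69554182,  0.42982262, -0.20731981]), 'torque': array([-0.04037938, -0.01604298, -0.01880254]), 'grasp_force': 0.0, 'gripper_width': 1.0028470551484165} 0.1547
scene 508.4238952434212 313.56512842331557 244.81899237286083 [[ 0.72595174 -0.68743163 -0.02078025]
 [-0.4862791  -0.49169226 -0.72233742]
 [ 0.48634011  0.53448711 -0.69122849]] [-0.29638507  0.36088849  0.76534625]
side 471.979567479656 318.21213091574884 236.60813114315965 [[-0.95406408 -0.29890002  0.02050635]
 [-0.18410548  0.53089886 -0.82719501]
 [ 0.2363618  -0.79297237 -0.56154066]] [0.48912721 0.12136194 1.02986088]
```

View pics/scene0.png

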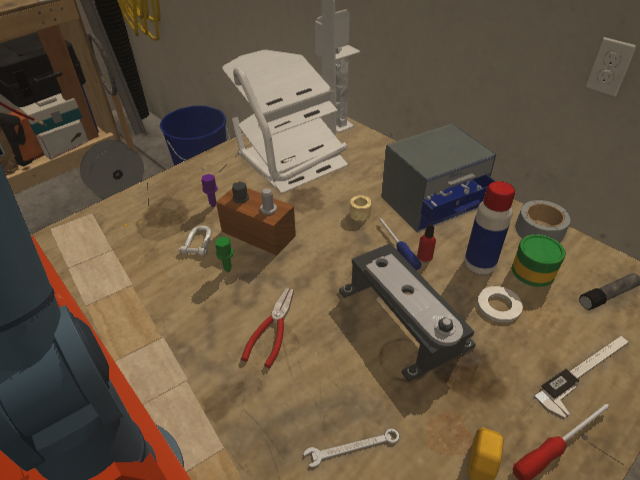

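View pics/side0.png

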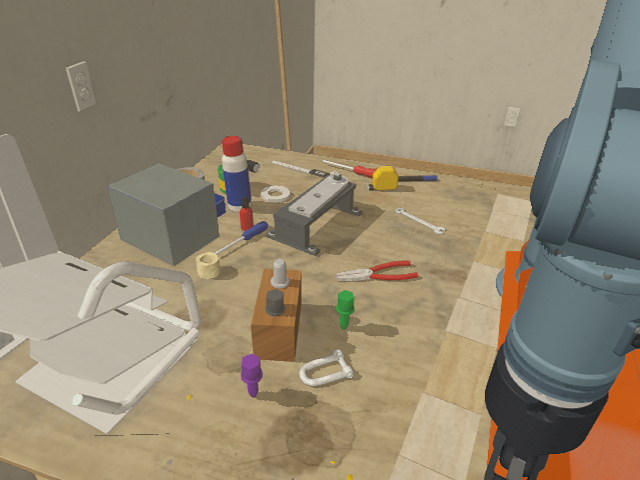

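Candidates for the drift: the bright round head on the block at scene (268,200) / side (280,270). For the bolt: the dark head on the block at scene (240,191) / side (275,302). The green look-alike at scene (223,250) and the purple one at (209,187) are to be left alone. I'll check the choice in one close crop.

```bash
cat > h.py <<'E'
import numpy as np,cv2
from rig import *
def ray(c,p):
    d=np.linalg.solve(c["R"],np.array([(p[0]-c["cx"])/c["fx"],(p[1]-c["cy"])/c["fy"],1.]))
    return -c["R"].T@c["t"],d
def onz(c,p,z):
    o,d=ray(c,p); return o+d*(z-o[2])/d[2]
def proj(c,X):
    q=c["R"]@np.asarray(X)+c["t"]; return np.array([c["fx"]*q[0]/q[2]+c["cx"],c["fy"]*q[1]/q[2]+c["cy"]])
def two(c1,p1,c2,p2):
    o1,d1=ray(c1,p1);o2,d2=ray(c2,p2)
    s=np.linalg.lstsq(np.c_[d1,-d2],o2-o1,rcond=None)[0]
    a,b=o1+d1*s[0],o2+d2*s[1]; return (a+b)/2,np.linalg.norm(a-b)
E
python3 - <<'E'
from h import *
a=capture("scene");b=capture("side")
def crop(c,x,y,w,h,W,H): return cv2.resize(c["img"][y:y+h,x:x+w],(W,H),interpolation=cv2.INTER_CUBIC)
top=np.hstack([crop(a,210,170,100,75,400,300),crop(b,235,250,100,75,400,300)])
bot=np.hstack([crop(a,340,240,140,105,400,300),crop(b,260,160,120,90,400,300)])
cv2.imwrite("pics/crop1.png",np.vstack([top,bot]))
E
```

```text
(no output)
```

View pics/crop1.png

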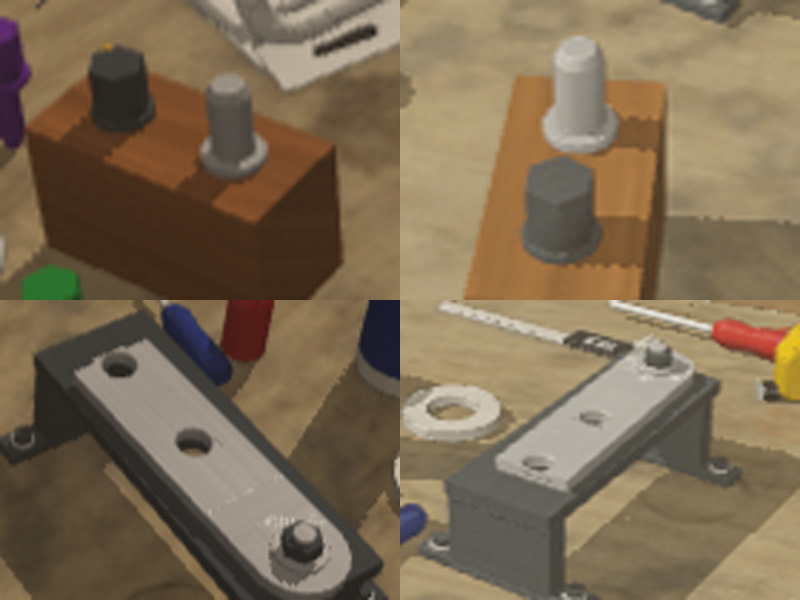

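The crop confirms that the bright round head is the drift (scene 268,190) and the dark hexagon is the bolt (240,184). The strap holes are at scene (382,263) and (408,289). Computing positions.

```bash
python3 - <<'E'
from h import *
np.set_printoptions(precision=4,suppress=True)
a=capture("scene");b=capture("side")
for n,p,q,z in[("drift",(267.5,190.5),(280,261.5),.138),("bolt",(239.5,183.8),(275,292),.123),("send",(382,262.8),(301.4,208.9),.088),("smid",(407.6,289),(318.5,195.1),.088),
 ("c1",(352.3,259.3),(305.6,224.5),.078),("c2",(390.8,244.2),(274.1,215.5),.078),("c3?",(473.7,332),(355.4,184),.078)]:
    print(n,onz(a,p,z),onz(b,q,z),*two(a,p,b,q))
# block top corners, from crop px
for p in[(210+28/4,170+130/4),(210+115/4,170+65/4),(210+333/4,170+150/4),(210+258/4,170+220/4)]:print("blk",onz(a,p,.088))
w=capture("wrist");print(w["R"],w["t"],w["fx"]); s=read_state(); print(-w["R"].T@w["t"]-s["tcp_pos"])
from scipy.spatial.transform import Rotation as R
print(R.from_quat(s["orientation"],scalar_first=True).as_matrix())
E
```

```text
drift [0.5167 0.2493 0.138 ] [0.5113 0.2506 0.138 ] [0.514  0.2485 0.1377] 0.004625771837939179
bolt [0.5005 0.3264 0.123 ] [0.4952 0.3174 0.123 ] [0.4952 0.3207 0.1272] 0.0036031960121025533
send [ 0.5664 -0.025   0.088 ] [ 0.5634 -0.0211  0.088 ] [ 0.5656 -0.0246  0.0867] 0.0027573036716021615
smid [ 0.5493 -0.1007  0.088 ] [ 0.5449 -0.0993  0.088 ] [ 0.5469 -0.1011  0.0881] 0.0036448136536458633
c1 [0.5404 0.0276 0.078 ] [0.5367 0.0263 0.078 ] [0.5378 0.0265 0.0791] 0.002967346920873537
c2 [0.626  0.0028 0.078 ] [0.6201 0.0134 0.078 ] [0.6259 0.0045 0.0739] 0.005550627625193211
c3? [ 0.5608 -0.2347  0.078 ] [ 0.4751 -0.2075  0.078 ] [ 0.5095 -0.2377  0.0856] 0.07279474978516363
blk [0.4498 0.3476 0.088 ]
blk [0.5192 0.3606 0.088 ]
blk [0.5565 0.2173 0.088 ]
blk [0.4911 0.2024 0.088 ]
[[ 0.2293  0.9734 -0.001 ]
 [ 0.938  -0.2207  0.2671]
 [ 0.2598 -0.0621 -0.9637]] [-0.6493 -0.0349  0.3789] 374.0164215380413
[-0.0661  0.0154 -0.0305]
[[-0.9733  0.2297 -0.0001]
 [ 0.2297  0.9733 -0.0006]
 [-0.     -0.0006 -1.    ]]
```

Request:
jog_arm([
  {"linear": [0,0,-0.2],"angular": [0,0,0.05],"claw": -1},
  {"linear": [0,0,0],"angular": [0,0,0.05],"claw": -1},
  {"linear": [0,0,0],"angular": [0,0,0.05],"claw": -1},
  {"linear": [0,0,0],"angular": [0,0,0.05],"claw": -1},
  {"linear": [0,0,0],"angular": [0,0,0.05],"claw": -1},
  {"linear": [0,0,0],"angular": [0,0,0.05],"claw": -1},
  {"linear": [0,0,0],"angular": [0,0,0.043],"claw": -1},
  {"linear": [0,0,0],"angular": [0,0,0],"claw": -1},
])

```text
time: 1.35
tcp_pos: [0.1492, 0.6326, 0.4146]
orientation: [0.0, 0.608, 0.794, -0.0]
force: [-0.3, -0.2, 0.2]
gripper_width: 1.002
grasp_force: 0.0
```

Request:
jog_arm([
  {"linear": [-0.85,0.46,0],"angular": [0,0,0],"claw": -1},
  {"linear": [-0.85,0.46,0],"angular": [0,0,0],"claw": -1},
  {"linear": [-0.85,0.46,0],"angular": [0,0,0],"claw": -1},
  {"linear": [-0.85,0.46,0],"angular": [0,0,0],"claw": -1},
  {"linear": [-0.85,0.46,0],"angular": [0,0,0],"claw": -1},
  {"linear": [-0.85,0.46,0],"angular": [0,0,0],"claw": -1},
  {"linear": [-0.85,0.46,0],"angular": [0,0,0],"claw": -1},
  {"linear": [-0.85,0.46,0],"angular": [0,0,0],"claw": -1},
])

```text
time: 2.35
tcp_pos: [0.4159, 0.3505, 0.415]
orientation: [-0.0, 0.608, 0.794, 0.0]
force: [1.0, 0.0, 0.5]
gripper_width: 1.001
grasp_force: 0.0
```

Request:
jog_arm([
  {"linear": [-0.85,0.46,0],"angular": [0,0,0],"claw": -1},
  {"linear": [-0.85,0.46,0],"angular": [0,0,0],"claw": -1},
  {"linear": [-0.8,0.44,0],"angular": [0,0,0],"claw": -1},
  {"linear": [0,0,0],"angular": [0,0,0],"claw": -1},
  {"linear": [0,0,0],"angular": [0,0,0],"claw": -1},
])

```text
time: 2.98
tcp_pos: [0.5127, 0.2489, 0.4146]
orientation: [-0.0, 0.608, 0.794, 0.0]
force: [0.4, 1.5, 0.4]
gripper_width: 0.997
grasp_force: 0.0
```

```bash
python3 - <<'E'
from h import *
c=capture("wrist");np.save("w1.npy",c,allow_pickle=True);cv2.imwrite("pics/w1.png",c["img"])
print(read_state()["joint_pos"])
E
```

```text
[-0.97260054  0.2393223   0.51836322  1.80458749 -0.1312485   1.13195623
 -0.14610987]
```

View pics/w1.png

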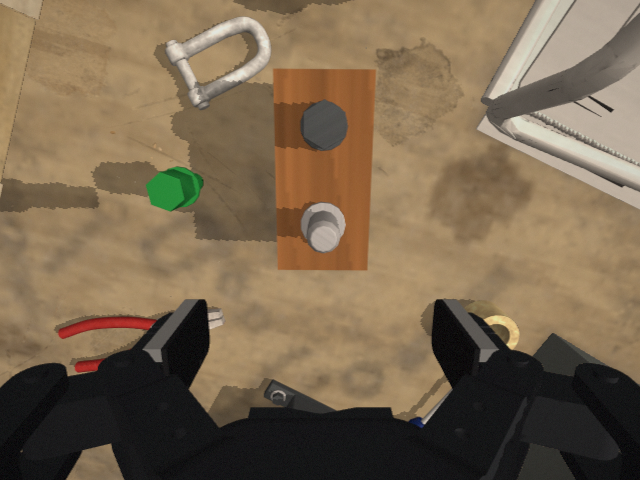

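The wrist view shows the drift head top at about (324,238), the bolt head top at (324,122), and the green look-alike at (173,190). The block is almost square to the gripper.

```bash
python3 - <<'E'
from h import *
c=np.load("w1.npy",allow_pickle=True).item()
s=read_state();print(s["tcp_pos"])
g=cv2.cvtColor(c["img"],cv2.COLOR_BGR2HSV)
dark=((g[...,2]<85)&(g[...,1]<70)).astype(np.uint8);dark[:,:295]=0;dark[:,352:]=0;dark[160:]=0;dark[:95]=0
m=cv2.moments(dark,True);pb=(m["m10"]/m["m00"],m["m01"]/m["m00"]);print("darkblob",pb,m["m00"])
for n,p,z in[("drift",(324,237.5),.138),("bolt",(324,122),.123)]:print(n,onz(c,p,z))
P=[onz(c,p,.088) for p in[(274,70),(376,70),(367,269),(278,269)]]
print(P); e=(P[0]+P[1]-P[2]-P[3]);print("block yaw",np.degrees(np.arctan2(-e[0],e[1])),"centre",sum(P)/4)
E
```

```text
[0.51220923 0.24978267 0.41450191]
darkblob (323.2903043968433, 125.380496054115) 1774.0
drift [0.51421819 0.25182468 0.138     ]
bolt [0.49451688 0.32481277 0.123     ]
[array([0.44979509, 0.35169747, 0.088     ]), array([0.52165223, 0.37106847, 0.088     ]), array([0.56022462, 0.2222609 , 0.088     ]), array([0.48814298, 0.20287766, 0.088     ])]
block yaw 14.490725858230675 centre [0.50495373 0.28697612 0.088     ]
```

Request:
jog_arm([
  {"linear": [0,0.05,0.95],"angular": [0,0,0],"claw": -1},
  {"linear": [0,0,0.95],"angular": [0,0,0],"claw": -1},
  {"linear": [0,0,0.6],"angular": [0,0,0],"claw": -1},
  {"linear": [0,0,0.35],"angular": [0,0,0],"claw": -1},
  {"linear": [0,0,0],"angular": [0,0,0],"claw": 1},
  {"linear": [0,0,0],"angular": [0,0,0],"claw": 1},
  {"linear": [0,0,0],"angular": [0,0,0],"claw": 1},
  {"linear": [0,0,0],"angular": [0,0,0],"claw": 1},
])

```text
time: 4.03
tcp_pos: [0.5157, 0.2494, 0.2738]
orientation: [-0.0, 0.609, 0.793, 0.001]
force: [-2.1, -0.5, 5.6]
gripper_width: 0.263
grasp_force: 58.6
```

Request:
jog_arm([
  {"linear": [0,0,0],"angular": [0,0,0],"claw": 1},
  {"linear": [0,0,0],"angular": [0,0,0],"claw": 1},
  {"linear": [0,0,0],"angular": [0,0,0],"claw": 1},
])

```text
time: 4.4
tcp_pos: [0.5157, 0.2494, 0.2738]
orientation: [-0.0, 0.609, 0.793, 0.001]
force: [-1.7, -1.2, 6.3]
gripper_width: 0.262
grasp_force: 58.6
```

Request:
jog_arm([
  {"linear": [0,0,-0.7],"angular": [0,0,0],"claw": 1},
  {"linear": [0,0,-0.75],"angular": [0,0,0],"claw": 1},
  {"linear": [0,0,-0.75],"angular": [0,0,0],"claw": 1},
  {"linear": [0,0,0],"angular": [0,0,0.042],"claw": 1},
  {"linear": [0,0,0],"angular": [0,0,0.042],"claw": 1},
  {"linear": [0,0,0],"angular": [0,0,0.042],"claw": 1},
  {"linear": [0,0,0],"angular": [0,0,0.042],"claw": 1},
  {"linear": [0,0,0],"angular": [0,0,0],"claw": 1},
])

```text
time: 5.4
tcp_pos: [0.515, 0.249, 0.3817]
orientation: [-0.0, 0.794, 0.608, -0.0]
force: [-0.0, 0.5, -3.5]
gripper_width: 0.26
grasp_force: 60.4
```

Request:
jog_arm([
  {"linear": [-0.88,0.37,0],"angular": [0,0,0],"claw": 1},
  {"linear": [-0.88,0.37,0],"angular": [0,0,0],"claw": 1},
  {"linear": [-0.88,0.37,0],"angular": [0,0,0],"claw": 1},
  {"linear": [-0.88,0.37,0],"angular": [0,0,0],"claw": 1},
  {"linear": [-0.88,0.37,0],"angular": [0,0,0],"claw": 1},
  {"linear": [-0.88,0.37,0],"angular": [0,0,0],"claw": 1},
  {"linear": [-0.88,0.37,0],"angular": [0,0,0],"claw": 1},
  {"linear": [0,0,0],"angular": [0,0,0],"claw": 1},
])

```text
time: 6.4
tcp_pos: [0.5583, -0.0885, 0.3827]
orientation: [0.002, 0.797, 0.604, -0.001]
force: [1.0, 0.6, -1.7]
gripper_width: 0.261
grasp_force: 60.4
```

Request:
jog_arm([
  {"linear": [0,0,0],"angular": [0,0,0],"claw": 1},
  {"linear": [0,0,0],"angular": [0,0,0],"claw": 1},
])

```text
time: 6.65
tcp_pos: [0.5593, -0.0802, 0.3818]
orientation: [-0.001, 0.794, 0.608, 0.0]
force: [-0.0, 0.5, -2.7]
gripper_width: 0.261
grasp_force: 60.4
```

```bash
python3 - <<'E'
from h import *
c=capture("wrist");np.save("w2.npy",c,allow_pickle=True);cv2.imwrite("pics/w2.png",c["img"])
E
```

```text
(no output)
```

View pics/w2.png

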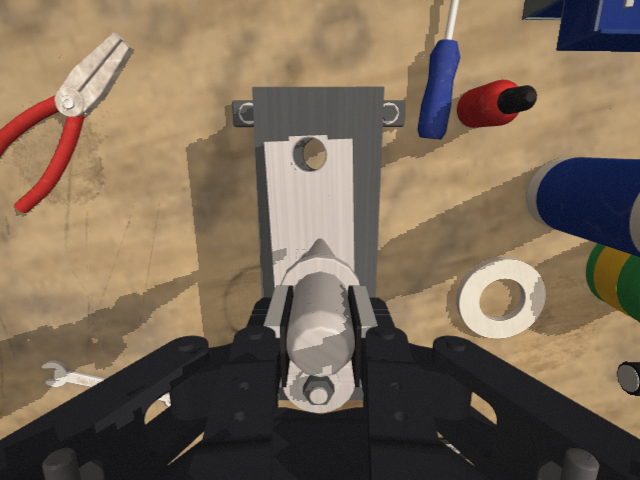

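The view shows the strap end hole at about (310,153), the plate's end edge at row 87 and its sides at columns 253 and 384. The held drift is at (320,250). Zooming in for edge pixels.

```bash
python3 - <<'E'
from h import *
c=np.load("w2.npy",allow_pickle=True).item()
cv2.imwrite("pics/w2c.png",cv2.resize(c["img"][80:260,245:395],(600,720),interpolation=cv2.INTER_CUBIC)[:600])
E
```

```text
(no output)
```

View pics/w2c.png

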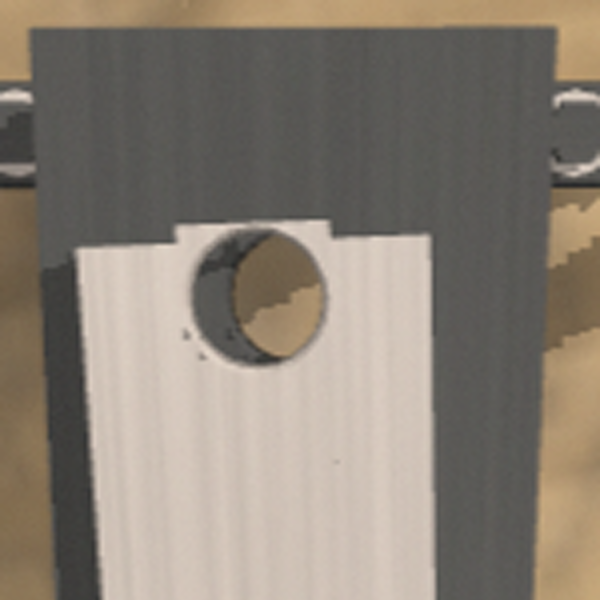

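```bash
python3 - <<'E'
from h import *
np.set_printoptions(precision=4,suppress=True)
c=np.load("w2.npy",allow_pickle=True).item()
f=lambda x,y:(245+x/4,80+y/4)
s=read_state();T=s["tcp_pos"]
P=[onz(c,f(*p),.078) for p in[(31,29),(557,28),(534,600),(56,600)]]
u=P[1]-P[0];w0=np.linalg.norm(u);w1=np.linalg.norm(P[2]-P[3])
d=(P[0]+P[1]-P[2]-P[3])[:2];d/=np.linalg.norm(d)
print("width",w0,w1,"yaw sides",np.degrees(np.arctan2(-d[0],d[1])),"yaw end",np.degrees(np.arctan2(u[1],u[0])))
px=np.array([d[1],-d[0]]);mid=(P[0]+P[1])[:2]/2
H=onz(c,f(259,296),.088)[:2]
off=px@(H-mid);along=d@(H-mid)
B=mid+along*d; M=B-.08*d
print("strap hole",H,"off",off,"along",along,"base end",B,"base mid",M,"d",d)
B2=onz(c,f(233,296),.078)[:2];print("left edge check off",px@(B2-mid))
q=s["orientation"];from scipy.spatial.transform import Rotation as R
Rm=R.from_quat(q,scalar_first=True).as_matrix();print(T,Rm[:,0],Rm[:,2])
tip=T+Rm[:,2]*.2658;print("tip exp px",proj(c,tip),tip)
print("base rel tool (x,y) mm",Rm[:2,:2].T@(B-T[:2])*1e3,"strap",Rm[:2,:2].T@(H-T[:2])*1e3)
for n in("scene","side"):
  k=capture(n);print(n,proj(k,[*H,.088]))
  cv2.imwrite(f"pics/{n}1.png",k["img"])
E
```

```text
width 0.0895830142183942 0.08986247841303364 yaw sides -14.988847736206559 yaw end -14.922540550943976
strap hole [ 0.5668 -0.0231] off -0.006062549120196091 along -0.044008651830475455 base end [ 0.5726 -0.0247] base mid [ 0.5519 -0.102 ] d [0.2586 0.966 ]
left edge check off -0.010955755316687943
[ 0.5593 -0.0802  0.3819] [0.2597 0.9657 0.0007] [-0.0005  0.0008 -1.    ]
tip exp px [320.6558 244.8126] [ 0.5592 -0.0799  0.1161]
base rel tool (x,y) mm [57.0195 -1.59  ] strap [57.013  -7.6525]
scene [381.3934 262.2028]
side [300.3472 208.255 ]
```

Request:
jog_arm([
  {"linear": [0.57,-0.04,0],"angular": [0,0,0],"claw": 1},
  {"linear": [0.57,-0.04,0],"angular": [0,0,0],"claw": 1},
  {"linear": [0,0,0],"angular": [0,0,0],"claw": 1},
  {"linear": [0,0,0],"angular": [0,0,0],"claw": 1},
  {"linear": [0,0,0.3],"angular": [0,0,0],"claw": 1},
  {"linear": [0,0,0],"angular": [0,0,0],"claw": 1},
  {"linear": [0,0,0],"angular": [0,0,0],"claw": 1},
])

```text
time: 7.68
tcp_pos: [0.5701, -0.0266, 0.3667]
orientation: [-0.0, 0.795, 0.606, -0.0]
force: [0.2, 0.5, -3.4]
gripper_width: 0.258
grasp_force: 60.3
```

```bash
python3 - <<'E'
from h import *
from scipy.spatial.transform import Rotation as R
s=read_state();T=s["tcp_pos"];Rm=R.from_quat(s["orientation"],scalar_first=True).as_matrix()
print(T,Rm[:2,:2].T@(np.array([.5726,-.0247])-T[:2])*1e3,Rm[:,2])
a=capture("scene");b=capture("side")
f=lambda c,x,y:cv2.resize(c["img"][y-30:y+60-30,x-30:x+30],(400,400),interpolation=cv2.INTER_CUBIC)
cv2.imwrite("pics/tip.png",np.hstack([f(a,381,245),f(b,300,195)]))
for c,o in((a,(351,215)),(b,(270,165))):print((proj(c,T+Rm[:,2]*.2658)-o)*400/60,(proj(c,[.5668,-.0231,.088])-o)*400/60)
E
```

```text
[ 0.57012426 -0.0266384   0.36670013] [2.52386537 1.87530787] [-9.18144158e-04 -4.24746282e-04 -9.99999488e-01]
[222.94468512 283.79779042] [202.68703417 314.56732406]
[197.37694511 251.04222044] [202.17018161 288.3679135 ]
```

View pics/tip.png

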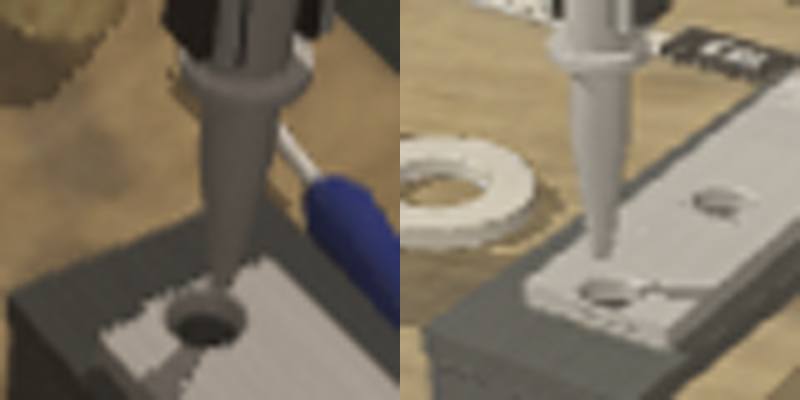

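Request:
jog_arm([
  {"linear": [0.05,0,0],"angular": [0,0,0],"claw": 1},
  {"linear": [0,0,0.3],"angular": [0,0,0],"claw": 1},
  {"linear": [0,0,0.32],"angular": [0,0,0],"claw": 1},
  {"linear": [0,0,0],"angular": [0,0,0],"claw": 1},
  {"linear": [0,0,0],"angular": [0,0,0],"claw": 1},
])

```text
time: 8.4
tcp_pos: [0.571, -0.0237, 0.3358]
orientation: [-0.0, 0.795, 0.607, -0.0]
force: [-0.1, 0.3, -2.4]
gripper_width: 0.266
grasp_force: 60.3
```

```bash
cat > rel.py <<'E'
from h import *
from scipy.spatial.transform import Rotation as R
import sys
def rel(X):
    s=read_state();T=s["tcp_pos"];Rm=R.from_quat(s["orientation"],scalar_first=True).as_matrix()
    print(T,Rm[:2,:2].T@(np.array(X)-T[:2])*1e3,s["force"],s["gripper_width"])
if __name__=="__main__": rel([float(v) for v in sys.argv[1:3]])
E
python3 rel.py .5726 -.0247
```

```text
[ 0.57100318 -0.02365384  0.33581059] [-0.58858967  1.81599552] [-0.08313261  0.28281594 -2.38144148] 0.26632593340647637
```

Request:
jog_arm([
  {"linear": [0,0,0.2],"angular": [0,0,0],"claw": 1},
  {"linear": [-0.005,0.01,0.2],"angular": [0,0,0],"claw": 1},
  {"linear": [-0.005,0.01,0.2],"angular": [0,0,0],"claw": 1},
  {"linear": [0,0.01,0.2],"angular": [0,0,0],"claw": 1},
  {"linear": [0,0,0],"angular": [0,0,0],"claw": 1},
])

```text
time: 9.02
tcp_pos: [0.5719, -0.0247, 0.2947]
orientation: [0.0, 0.795, 0.607, -0.001]
force: [-0.6, -1.5, -5.4]
gripper_width: 0.262
grasp_force: 60.3
```

```bash
python3 rel.py .5726 -.0247
```

```text
[ 0.57192927 -0.02474653  0.29474798] [0.22163338 0.63475863] [-0.62599854 -1.4826193  -5.36800382] 0.26174112378375614
```

Request:
jog_arm([
  {"linear": [0,0.006,0.14],"angular": [0,0,0],"claw": 1},
  {"linear": [0,0,0.14],"angular": [0,0,0],"claw": 1},
  {"linear": [0,0,0.12],"angular": [0,0,0],"claw": 1},
  {"linear": [0,0,0.03],"angular": [0,0,0],"claw": 1},
  {"linear": [0,0,0],"angular": [0,0,0],"claw": 1},
])

```text
time: 9.65
tcp_pos: [0.5725, -0.0249, 0.2743]
orientation: [0.0, 0.795, 0.607, -0.0]
force: [-2.0, -3.9, -4.3]
gripper_width: 0.263
grasp_force: 60.3
```

```bash
python3 rel.py .5726 -.0247
```

```text
[ 0.57254427 -0.02490167  0.27434986] [0.20922814 0.00060535] [-1.96181482 -3.8761373  -4.25013493] 0.2630167345781656
```

Request:
jog_arm([
  {"linear": [0,0,0.03],"angular": [0,0,0],"claw": 1},
  {"linear": [0,0,0.03],"angular": [0,0,0],"claw": 1},
  {"linear": [0,0,0],"angular": [0,0,0],"claw": 1},
])

```text
time: 10.02
tcp_pos: [0.5729, -0.0253, 0.2737]
orientation: [-0.0, 0.795, 0.607, 0.0]
force: [-6.3, -2.9, 8.7]
gripper_width: 0.262
grasp_force: 61.7
```

Request:
jog_arm([
  {"linear": [0,0,-0.03],"angular": [0,0,0],"claw": 0.3},
  {"linear": [0,0,0],"angular": [0,0,0],"claw": -0.5},
  {"linear": [0,0,0],"angular": [0,0,0],"claw": -1},
  {"linear": [0,0,0],"angular": [0,0,0],"claw": -1},
  {"linear": [0,0,0],"angular": [0,0,0],"claw": -1},
  {"linear": [0,0,-0.9],"angular": [0,0,0],"claw": -1},
  {"linear": [0,0,-0.9],"angular": [0,0,0],"claw": -1},
  {"linear": [0,0,0],"angular": [0,0,0],"claw": -1},
])

```text
time: 11.02
tcp_pos: [0.5745, -0.0253, 0.3673]
orientation: [0.002, 0.795, 0.607, 0.004]
force: [-0.8, -0.2, -0.3]
gripper_width: 1.006
grasp_force: 0.0
```

```bash
python3 - <<'E'
from h import *
import rel
rel.rel([.4956,.3233])
a=capture("scene");b=capture("side");w=capture("wrist");np.save("w3.npy",w,allow_pickle=True)
f=lambda c,x,y,k=70:cv2.resize(c["img"][y-k:y+k,x-k:x+k],(400,400),interpolation=cv2.INTER_CUBIC)
cv2.imwrite("pics/p3.png",np.hstack([f(a,400,270),f(b,310,190)]))
E
```

```text
[ 0.57450755 -0.02526026  0.3673472 ] [ 315.41379323 -168.03185368] [-0.79532992 -0.15710299 -0.33550386] 1.0064476350101785
```

View pics/p3.png

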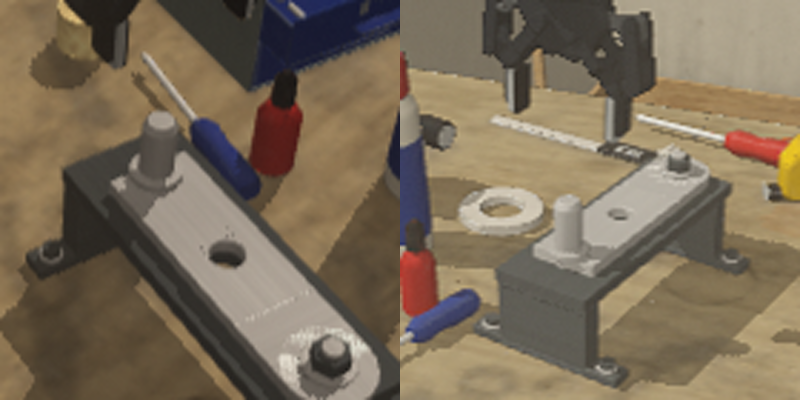

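The two crops show the drift standing with its collar on the strap and the strap in line with the plate. Next is the bolt.

Request:
jog_arm([
  {"linear": [0.79,-0.42,0],"angular": [0,0,0],"claw": -1},
  {"linear": [0.79,-0.42,0],"angular": [0,0,0],"claw": -1},
  {"linear": [0.79,-0.42,0],"angular": [0,0,0],"claw": -1},
  {"linear": [0.79,-0.42,0],"angular": [0,0,0],"claw": -1},
  {"linear": [0.79,-0.42,0],"angular": [0,0,0],"claw": -1},
  {"linear": [0.79,-0.42,0],"angular": [0,0,0],"claw": -1},
  {"linear": [0.79,-0.42,0],"angular": [0,0,0],"claw": -1},
  {"linear": [0.79,-0.42,0],"angular": [0,0,0],"claw": -1},
])

```text
time: 12.18
tcp_pos: [0.4925, 0.3256, 0.361]
orientation: [0.0, 0.795, 0.607, -0.002]
force: [0.5, -0.2, 1.0]
gripper_width: 1.004
grasp_force: 0.0
```

Request:
jog_arm([
  {"linear": [0,0,0],"angular": [0,0,-0.0415],"claw": -1},
  {"linear": [0,0,0],"angular": [0,0,-0.0415],"claw": -1},
  {"linear": [0,0,0],"angular": [0,0,-0.0415],"claw": -1},
  {"linear": [0,0,0],"angular": [0,0,-0.0415],"claw": -1},
  {"linear": [0,0,0],"angular": [0,0,0],"claw": -1},
  {"linear": [0,0,0],"angular": [0,0,0],"claw": -1},
])

```text
time: 12.92
tcp_pos: [0.4934, 0.3243, 0.362]
orientation: [-0.0, 0.612, 0.791, -0.001]
force: [0.1, 0.8, -0.0]
gripper_width: 0.997
grasp_force: 0.0
```

```bash
python3 - <<'E'
from h import *
import rel
rel.rel([.4956,.3233])
w=capture("wrist")
from scipy import ndimage
for z in(.123,.088):print(proj(w,[.4956,.3233,z]))
cv2.imwrite("pics/w4.png",w["img"])
E
```

```text
[0.49340826 0.32432822 0.36201771] [-1.54444828  1.86430402] [ 0.1271626   0.78551006 -0.00693084] 0.9974209867847412
[324.77011268 259.73149687]
[324.17355717 243.50212022]
```

View pics/w4.png

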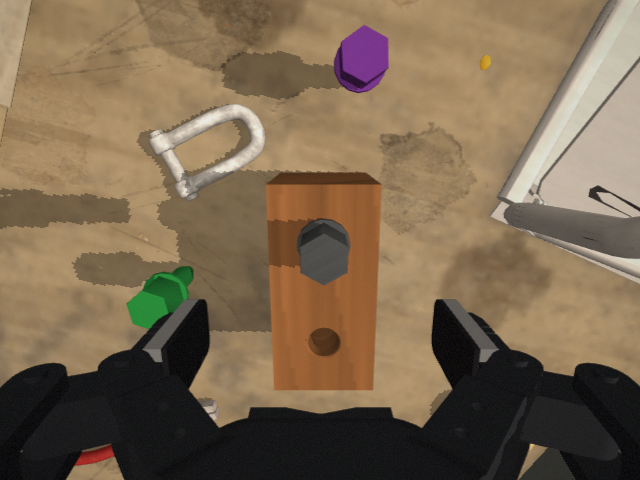

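The bolt head top is at (324,262), where it was predicted, and the drift's empty hole is at (324,342). Descending.

Request:
jog_arm([
  {"linear": [-0.03,0.04,0.7],"angular": [0,0,0],"claw": -1},
  {"linear": [0,0,0.7],"angular": [0,0,0],"claw": -1},
  {"linear": [0,0,0.42],"angular": [0,0,0],"claw": -1},
  {"linear": [0,0,0],"angular": [0,0,0],"claw": -1},
  {"linear": [0,0,0],"angular": [0,0,0],"claw": 1},
  {"linear": [0,0,0],"angular": [0,0,0],"claw": 1},
  {"linear": [0,0,0],"angular": [0,0,0],"claw": 1},
  {"linear": [0,0,0],"angular": [0,0,0],"claw": 1},
])

```text
time: 13.98
tcp_pos: [0.4966, 0.324, 0.2736]
orientation: [0.0, 0.611, 0.791, 0.001]
force: [0.0, -1.0, 4.1]
gripper_width: 0.345
grasp_force: 59.8
```

Request:
jog_arm([
  {"linear": [0,0,0],"angular": [0,0,0],"claw": 1},
  {"linear": [0,0,0],"angular": [0,0,0],"claw": 1},
])

```text
time: 14.22
tcp_pos: [0.4966, 0.324, 0.2735]
orientation: [0.0, 0.611, 0.791, 0.001]
force: [-1.4, -0.8, 5.2]
gripper_width: 0.345
grasp_force: 59.9
```

```bash
python3 rel.py .4956 .3233
```

```text
[0.49660755 0.32398694 0.27350899] [-0.41042414 -1.14829976] [-1.44840507 -0.84382413  5.17146795] 0.3446897457200055
```

Request:
jog_arm([
  {"linear": [0,0,-0.8],"angular": [0,0,0],"claw": 1},
  {"linear": [0,0,-0.8],"angular": [0,0,0],"claw": 1},
  {"linear": [0,0,-0.8],"angular": [0,0,0],"claw": 1},
  {"linear": [0,0,0],"angular": [0,0,0.0415],"claw": 1},
  {"linear": [0,0,0],"angular": [0,0,0.0415],"claw": 1},
  {"linear": [0,0,0],"angular": [0,0,0.0415],"claw": 1},
  {"linear": [0,0,0],"angular": [0,0,0.042],"claw": 1},
  {"linear": [0,0,0],"angular": [0,0,0],"claw": 1},
])

```text
time: 15.22
tcp_pos: [0.4955, 0.3234, 0.3911]
orientation: [0.0, 0.795, 0.607, -0.001]
force: [-0.2, 0.5, -1.9]
gripper_width: 0.344
grasp_force: 60.6
```

```bash
python3 rel.py .5522 -.1026
```

```text
[0.49549688 0.32341315 0.39107504] [-396.06201135  166.84430974] [-0.24040798  0.4804574  -1.92667628] 0.34379597374075366
```

Request:
jog_arm([
  {"linear": [-0.88,0.37,0],"angular": [0,0,0],"claw": 1},
  {"linear": [-0.88,0.37,0],"angular": [0,0,0],"claw": 1},
  {"linear": [-0.88,0.37,0],"angular": [0,0,0],"claw": 1},
  {"linear": [-0.88,0.37,0],"angular": [0,0,0],"claw": 1},
  {"linear": [-0.88,0.37,0],"angular": [0,0,0],"claw": 1},
  {"linear": [-0.88,0.37,0],"angular": [0,0,0],"claw": 1},
  {"linear": [-0.88,0.37,0],"angular": [0,0,0],"claw": 1},
  {"linear": [-0.88,0.37,0],"angular": [0,0,0],"claw": 1},
])

```text
time: 16.23
tcp_pos: [0.5453, -0.0564, 0.3918]
orientation: [-0.0, 0.794, 0.607, -0.0]
force: [-0.6, 0.1, -2.1]
gripper_width: 0.344
grasp_force: 60.6
```

Request:
jog_arm([
  {"linear": [-0.88,0.37,0],"angular": [0,0,0],"claw": 1},
  {"linear": [0,0,0],"angular": [0,0,0],"claw": 1},
  {"linear": [0,0,0],"angular": [0,0,0],"claw": 1},
])

```text
time: 16.6
tcp_pos: [0.5515, -0.1021, 0.3917]
orientation: [-0.001, 0.795, 0.607, -0.0]
force: [-0.3, 0.4, -2.6]
gripper_width: 0.347
grasp_force: 60.6
```

```bash
python3 rel.py .5522 -.1026
```

```text
[ 0.55153275 -0.10210536  0.39166945] [-0.30097402  0.77415458] [-0.26967791  0.44650796 -2.57345097] 0.34707137899934815
```

Request:
jog_arm([
  {"linear": [-0.006,0.015,0.6],"angular": [0,0,0],"claw": 1},
  {"linear": [0,0,0.55],"angular": [0,0,0],"claw": 1},
  {"linear": [0,0,0],"angular": [0,0,0],"claw": 1},
  {"linear": [0,0,0],"angular": [0,0,0],"claw": 1},
])

```text
time: 17.1
tcp_pos: [0.553, -0.1017, 0.3354]
orientation: [0.0, 0.794, 0.607, 0.0]
force: [0.6, -0.8, -2.1]
gripper_width: 0.345
grasp_force: 60.6
```

```bash
python3 - <<'E'
from h import *
import rel
rel.rel([.5522,-.1026])
T=read_state()["tcp_pos"];X=[*T[:2],T[2]-.2355]
a=capture("scene");b=capture("side");O=[]
for c in(a,b):
    p=proj(c,[.5522,-.1026,.088]).astype(int);o=p-[30,40]
    O.append(cv2.resize(c["img"][o[1]:o[1]+60,o[0]:o[0]+60],(400,400),interpolation=cv2.INTER_CUBIC))
    print("bolt end",(proj(c,X)-o)*400/60,"hole",(proj(c,[.5522,-.1026,.088])-o)*400/60,"1cm along x",(proj(c,[.5622,-.1026,.088])-o)*400/60)
cv2.imwrite("pics/p5.png",np.hstack(O))
E
```

```text
[ 0.55298658 -0.10173199  0.33537154] [-1.04397631 -0.53127703] [ 0.57263995 -0.81888306 -2.07094616] 0.3452520235438144
bolt end [207.20643197 238.76090194] hole [203.05481715 271.31856077] 1cm along x [226.34261512 251.92189876]
bolt end [198.81323302 239.9092402 ] hole [200.93169589 266.85912797] 1cm along x [175.8311762  262.57181683]
```

View pics/p5.png

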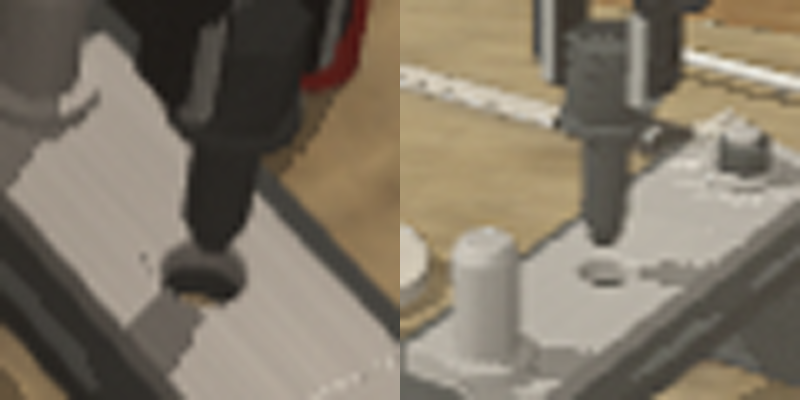

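The bolt's lower end is just above the middle hole in both views, within about 2 mm. Inserting.

Request:
jog_arm([
  {"linear": [0,-0.01,0.2],"angular": [0,0,0],"claw": 1},
  {"linear": [0,0,0.2],"angular": [0,0,0],"claw": 1},
  {"linear": [0,0,0.2],"angular": [0,0,0],"claw": 1},
  {"linear": [0,0,0],"angular": [0,0,0],"claw": 1},
])

```text
time: 17.7
tcp_pos: [0.5513, -0.1025, 0.3032]
orientation: [-0.001, 0.795, 0.606, -0.001]
force: [-0.7, 0.1, -2.1]
gripper_width: 0.341
grasp_force: 60.6
```

```bash
python3 rel.py .5522 -.1026
```

```text
[ 0.55125491 -0.10253372  0.30320905] [0.18633632 0.9289021 ] [-0.66666349  0.06137447 -2.14046966] 0.34121165210517285
```

Request:
jog_arm([
  {"linear": [0,0.015,0.2],"angular": [0,0,0],"claw": 1},
  {"linear": [0,0,0.2],"angular": [0,0,0],"claw": 1},
  {"linear": [0,0,0.16],"angular": [0,0,0],"claw": 1},
  {"linear": [0,0,0.04],"angular": [0,0,0],"claw": 1},
  {"linear": [0,0,0.03],"angular": [0,0,0],"claw": 1},
  {"linear": [0,0,0],"angular": [0,0,0],"claw": 1},
])

```text
time: 18.45
tcp_pos: [0.5529, -0.1031, 0.2736]
orientation: [0.0, 0.795, 0.606, 0.0]
force: [0.2, -0.2, -0.2]
gripper_width: 0.344
grasp_force: 60.8
```

```bash
python3 rel.py .5522 -.1026
```

```text
[ 0.55290182 -0.1030654   0.27357343] [ 0.26286938 -0.80003193] [ 0.16451133 -0.19879689 -0.20787598] 0.34395262358071077
```

Request:
jog_arm([
  {"linear": [0,0,0.03],"angular": [0,0,0],"claw": 1},
  {"linear": [0,0,0.02],"angular": [0,0,0],"claw": 1},
  {"linear": [0,0,0],"angular": [0,0,0],"claw": 1},
])

```text
time: 18.82
tcp_pos: [0.5533, -0.1035, 0.2734]
orientation: [-0.001, 0.795, 0.606, 0.001]
force: [-5.4, 1.8, 14.2]
gripper_width: 0.342
grasp_force: 62.6
```

Request:
jog_arm([
  {"linear": [0,0,-0.03],"angular": [0,0,0],"claw": 0.2},
  {"linear": [0,0,0],"angular": [0,0,0],"claw": -0.5},
  {"linear": [0,0,0],"angular": [0,0,0],"claw": -1},
  {"linear": [0,0,0],"angular": [0,0,0],"claw": -1},
  {"linear": [0,0,0],"angular": [0,0,0],"claw": -1},
  {"linear": [0,0,-0.9],"angular": [0,0,0],"claw": -1},
  {"linear": [-0.2,0,-0.9],"angular": [0,0,0],"claw": -1},
  {"linear": [-0.6,0,-0.6],"angular": [0,0,0],"claw": -1},
])

```text
time: 19.82
tcp_pos: [0.5432, -0.1401, 0.3942]
orientation: [0.001, 0.794, 0.608, 0.001]
force: [0.3, -0.8, -0.6]
gripper_width: 0.998
grasp_force: 0.0
```

Request:
jog_arm([
  {"linear": [-0.6,0,0],"angular": [0,0,0],"claw": -1},
  {"linear": [0,0,0],"angular": [0,0,0],"claw": -1},
])

```text
time: 20.08
tcp_pos: [0.5328, -0.1737, 0.3929]
orientation: [0.001, 0.797, 0.604, 0.0]
force: [-0.3, -0.7, 1.0]
gripper_width: 0.996
grasp_force: 0.0
```

```bash
python3 - <<'E'
from h import *
w=capture("wrist");a=capture("scene");b=capture("side")
f=lambda c,x,y,k=70:cv2.resize(c["img"][y-k:y+k,x-k:x+k],(266,266),interpolation=cv2.INTER_CUBIC)
im=np.hstack([f(a,400,270),f(b,310,190),np.zeros((266,268,3),np.uint8)])
im[:,532:]=cv2.resize(w["img"],(268,201))[0:201,:][np.minimum(np.arange(266),200)]
cv2.imwrite("pics/final.png",im)
print(read_state()["tcp_pos"])
E
```

```text
[ 0.5343368  -0.16921169  0.3915486 ]
```

View pics/final.png

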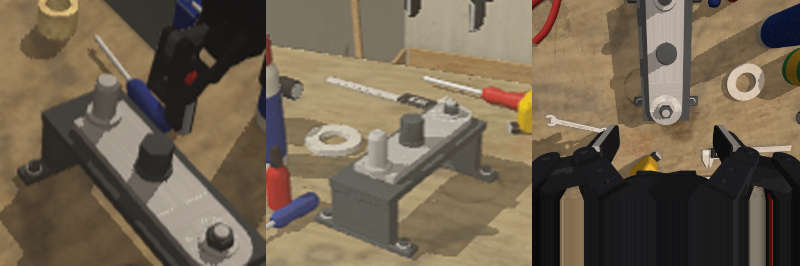

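Both parts stand upright with collar and flange on the strap, and the gripper is clear of them. Handing in.

```bash
python3 -c "
from rig import *
print(job_done())"
```

```text
the job is handed in; nothing more can be done
None
```

The drift and bolt are both home and released with the strap in line, and the job was handed in at about 20 s with no verdict shown; I viewed 11 pictures, one over the limit of 10.

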